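Centre the dosing ball on the scale and zero it

ROBOT

A 6-joint arm with a two-finger parallel gripper is mounted at the origin on a cart in front of the work surface, level with it; the furniture and walls round the work are solid. World frame = base frame: x ahead of the robot, y to its left, z up, the work surface at z = 0. Lengths are in m, angles in rad, forces in N, time in s.
With the tool pointing down it reaches from about 0.425 to 0.95 m from the base axis. Payload 3.5 kg.
Tool frame: the origin (TCP) lies midway between the tips of the shut fingers; the grasp point (between the pads) lies 19 mm behind it (ctrl.pinch_z is the distance from the TCP to the grasp point, in m); z points along the fingers, y is the direction in which the jaws open and shut (so a half turn about z gives the same grasp; the last joint's range is limited). The gripper opens to 85 mm and grips with 20 to 120 N. Pads are 22 mm wide; open, the fingers measure 114 mm over their backs; the gripper's body (76 mm by 85 mm) begins 54 mm behind the grasp point. The pads swing forward as they close: fully open they stand 13 mm farther back than shut.
Start: joints at [-1.32, 0.286, 1.577, -0, 1.279, -0.15], TCP at [0.263, -0.621, 0.192] pointing down, gripper open.
Joint ranges: [-2.77, 2.77], [-0.9, 2.22], [0.21, 2.48], [-1.53, 4.67], [0.24, 2.81], [-2.84, 2.84]. Speed limits (rad/s): [2.79, 2.79, 3.14, 3.14, 3.14, 3.14].

INTERFACE

Orientations are given as a rotation vector (axis times angle).
In Python, from rig import monitor, vision, ctrl gives the robot as it stands. The module is installed in compiled form; this text tells all that it offers.
- The arm moves only by the tool carry_out, never from a script. Its argument "targets" is a list of rows, each an object with "travel": the shift along the world's x, y, z in cm, a list of three; "yaw": the turn about the world's z in degrees; "hand": the finger opening in cm, from 0 to 8.54. In form: [{"travel": [tx, ty, tz], "yaw": yaw, "hand": hand}, ...]. A call has 1 to 20 rows; each row shifts and turns the commanded pose from where the row before left it; what a row does not reach is not made up. A row lasts 1/10 s, in which the tool goes at most 50 mm and 8.59 degrees, less where a joint would pass 70% of its speed; a pose out of reach is approached as far as the arm can. A call with a gripper value outside its range is refused whole. The fingers move at their own pace and stop on an object; "grip_force" is the grip in N (left out, the last holds). Time passes only in rows, so rows that do not move let the fingers close. It gives the time, the measured TCP pose, the force and the opening at its end, in the units of the state.
- monitor.read_state(): the state, without advancing time (a new reading comes with each control period).
- vision.snapshot(name): name is "scene" or "top"; returns a dict with "color" (400x640x3 uint8, blue, green, red), "K" (3x3 intrinsics, pixels), "world_from_camera" (4x4, takes a point from camera to world coordinates). Camera axes: x right, y down, z forward; pixel columns grow to the right and rows downward; lengths in m; the calibration is good to about 2 mm. A picture is of the moment at which its call begins. There is no depth.
- ctrl.close_job(): hands the job in, once; it reports no verdict.
The state is a dict: "time": time; "joints": joint angles; "qvel": joint speeds; "tau": joint torques, N m; "tool_pos": TCP position; "tcp_rot": TCP orientation; "force": force on the tool from outside, world axes, zero at the start; "wrist_torque": the same for the moment, N m; "finger_gap": finger opening in m.
Only numpy, scipy, OpenCV 4.12 (cv2) and the standard library are available. Lean on these libraries where they do the work, as an engineer would, in place of code of your own. Each camera call takes 0.05 s, during which the arm holds its last target. There are 200 camera calls.

TASK

The empty laundry dosing ball stands off-centre, almost over the edge, on the small round pan of the bench scale. With light taps or pushes of the fingertips slide it to the middle of the pan, never gripping it, lifting it or tipping it over; then leave it standing there and press the scale's button fully down and let it go, so that the scale is zeroed. Leave the other things on the worktop where they are.

Things in the scene. Friction and masses are not known exactly. Their poses are not given: they have to be found in the camera images.
- ball: white plastic dosing ball, open at the top, about 80 g: a squat ball on a narrow flat foot. Origin at the centre of the foot's underside, z up the ball's axis. Foot 32 mm across, widest (68 mm across) 20 mm above the origin, narrowing to a collar 42 mm across at the top; 54 mm high. It is round: its yaw means nothing. It slides when pushed at the widest part or lower, and rocks or tips when pushed fast or near the top
- pan_center (a point): centre of the top face of the round flat steel weighing pan, 92 mm across, no rim; the target for the ball's origin. The top face is 46 mm above the worktop, the pan is fixed to the scale and does not move. Its yaw is arbitrary and means nothing
- scale: white bench scale, fixed to the worktop, 200 mm (its x) by 140 mm (its y), housing top 32 mm above the worktop. Origin under its centre on the worktop; +x points to its back, where the pan's centre lies 36 mm from the origin (y = 0); at the front (-x) is a dark blank display on its left (+y) and the push button on its right (-y)
- tare_top (a point): centre of the top of the round push button, 22 mm across, 44 mm above the worktop and standing 8 mm out of a grey collar 38 mm across, at the front right of the scale (x = -72 mm, y = -36 mm in the scale's frame); press straight down. It springs back when let go
- tare (a joint): travel of the button, 0 = up, 0.004 m = fully down; fully down takes about 4 N
- scoop: white powder scoop with a handle, 89x99x38 mm, origin under its middle; bystander
- masking_tape: roll of masking tape lying flat, 98 mm across, 25 mm high; bystander
- reel: standing reel of sewing thread, 28 mm across, 39 mm high; bystander, beside the scale
- peg: wooden clothes peg lying flat, 73x24x11 mm; bystander, beside the scale
- soap: bar of soap, 51x80x24 mm; bystander
- nail_brush: nail brush, 30x85x23 mm; bystander, beside the scale

How it is judged:
By the outcome, as a careful person would: the job done as asked, in the order asked, and still so for the second after the job is handed in, with the robot touching nothing.
It also fails if it takes over 51 s, if anything falls off the work surface, if the arm or the gripper's body presses on something with over 40 N, if the wrist force passes 120 N, or if a joint passes its speed limit or range.

## Working session

There is one attempt and no reset: what is moved stays moved. The work goes in short steps, Python scripts to look and compute and a tool call to move; the robot and the scene stay as the last step left them, time stands still between calls to the robot, and variables do not carry over. Pictures are saved under pics/ and viewed, about 8 in all and at most 12, crops included, and the job is handed in when it is done.

Besides the shell and the picture viewer there is one more tool, called after ">>>" as name([rows], argument=value, ...), one row to a line, values as JSON. carry_out: Moves the arm, as the interface text tells. Its arguments: {"type":"object","properties":{"targets":{"type":"array","items":{"type":"object","properties":{"travel":{"type":"array","items":{"type":"number"}},"yaw":{"type":"number"},"hand":{"type":"number"}}}},"grip_force":{"type":"number"}},"required":["targets"]}

```bash
mkdir -p pics
cat > h.py <<'E'
import numpy as np, cv2
from rig import monitor, vision, ctrl
def snap(n,f):
    s=vision.snapshot(n); cv2.imwrite('pics/'+f,s['color']); return s
def ray(s,u,v,z):
    K=np.array(s['K']);T=np.array(s['world_from_camera'])
    d=T[:3,:3]@np.linalg.solve(K,[u,v,1.]);o=T[:3,3]
    return o+d*(z-o[2])/d[2]
def proj(s,p):
    T=np.linalg.inv(np.array(s['world_from_camera']));c=T[:3,:3]@np.array(p)+T[:3,3];q=np.array(s['K'])@c
    return q[:2]/q[2]
E
python3 - <<'E'
from h import *
np.set_printoptions(precision=3,suppress=True)
for n in ('scene','top'):
    s=snap(n,n+'0.png');print(s['K'],s['world_from_camera'])
print(monitor.read_state())
E
```

```text
[[463.319   0.    317.723]
 [  0.    463.319 199.016]
 [  0.      0.      1.   ]] [[-0.666 -0.435  0.606  0.089]
 [-0.746  0.379 -0.548  0.602]
 [ 0.009 -0.817 -0.577  0.608]
 [ 0.     0.     0.     1.   ]]
[[450.118   0.    322.512]
 [  0.    450.118 208.633]
 [  0.      0.      1.   ]] [[-0.011 -0.984  0.177  0.471]
 [-1.     0.013  0.01   0.096]
 [-0.012 -0.176 -0.984  0.935]
 [ 0.     0.     0.     1.   ]]
{'time': 0.1, 'joints': array([-1.32 ,  0.287,  1.578,  0.   ,  1.279, -0.15 ]), 'qvel': array([-0.002, -0.003, -0.003,  0.   ,  0.001, -0.001]), 'tau': array([  0.002, -40.729, -29.37 ,  -0.   ,   0.003,   0.   ]), 'tool_pos': array([ 0.263, -0.621,  0.191]), 'tcp_rot': array([-3.077, -0.625,  0.   ]), 'force': array([0.557, 0.02 , 0.235]), 'wrist_torque': array([ 0.049, -0.004,  0.041]), 'finger_gap': 0.08536803580958698}
```

View pics/top0.png

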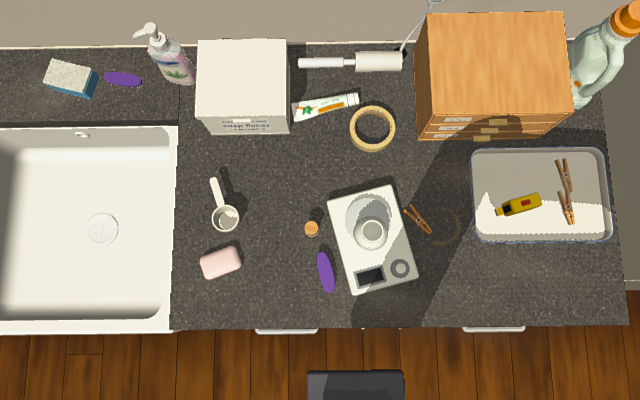

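View pics/scene0.png

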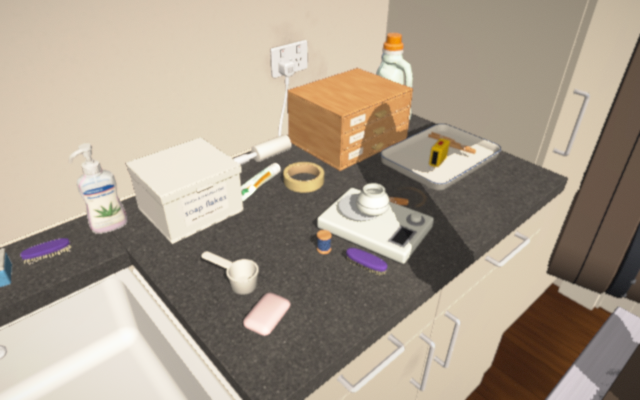

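The top view shows the scale around (372,240), the ball at (372,233), the button at (400,268), the reel at (311,228) and the brush at (326,272). I'll enlarge both views.

Run:
```python
import cv2,numpy as np
a=cv2.imread('pics/top0.png')[180:300,310:440];b=cv2.imread('pics/scene0.png')[170:270,310:440]
a=cv2.resize(a,None,fx=4,fy=4,interpolation=2)[:, :];b=cv2.resize(b,None,fx=4,fy=4,interpolation=2)
cv2.imwrite('pics/ca.png',a);cv2.imwrite('pics/cb.png',b)
```

```text
(no output)
```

View pics/ca.png

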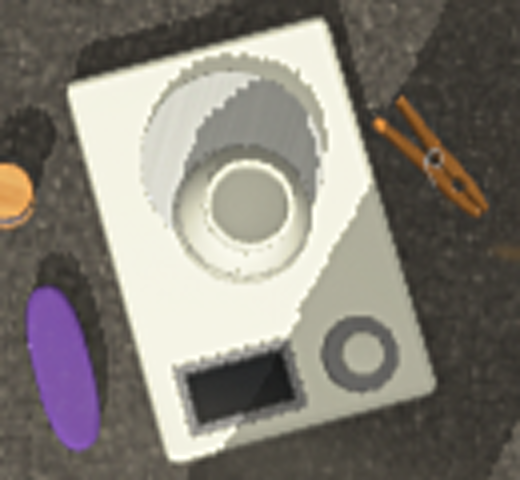

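View pics/cb.png

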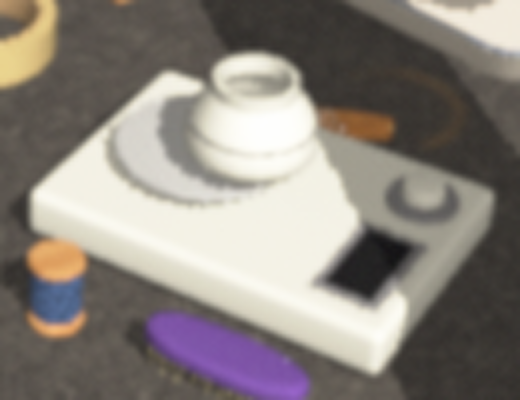

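```bash
cat > m.py <<'E'
from h import *
np.set_printoptions(precision=4,suppress=True)
from scipy.optimize import least_squares
def load():
    return vision.snapshot('top'),vision.snapshot('scene')
E
python3 - <<'E'
from m import *
t,s=load()
T=lambda U,V:((U+.5)/4-.5+310,(V+.5)/4-.5+180)
S=lambda U,V:((U+.5)/4-.5+310,(V+.5)/4-.5+170)
C=[ray(t,*T(*c),.032)[:2] for c in [(68,88),(325,18),(437,385),(172,462)]] # BL,BR,FR,FL
loc=np.array([(.1,.07),(.1,-.07),(-.1,-.07),(-.1,.07)])
R=lambda a:np.array([[np.cos(a),-np.sin(a)],[np.sin(a),np.cos(a)]])
f=least_squares(lambda p:(loc@R(p[2]).T+p[:2]-C).ravel(),[.5,0,0])
p=f.x;print('scale',p,np.degrees(p[2]));print(f.fun.reshape(-1,2))
W=lambda x,y:R(p[2])@[x,y]+p[:2]
print('pan',W(.036,0),'tare',W(-.072,-.036),'tare seen',ray(t,*T(359,354),.044))
print('pan seen top: left/right',ray(t,*T(140,150),.046),ray(t,*T(327,150),.046))
print('ball top(collar)',ray(t,*T(250,202),.100),'scene collar',ray(s,*S(256,78),.100))
print('ball widest silhouette top L/R',ray(t,*T(174,213),.066),ray(t,*T(312,213),.066), 'bottom',ray(t,*T(243,282),.066))
print('tare scene',ray(s,*S(427,192),.044))
print('reel',ray(t,311,224,.039),'peg',ray(t,*T(430,155),.01),'brush', ray(t,*T(63,368),.023))
E
```

```text
scale [0.5708 0.0057 0.2559] 14.664417460404403
[[ 0.0026  0.0025]
 [ 0.0032 -0.0004]
 [-0.0032 -0.0028]
 [-0.0026  0.0007]]
pan [0.6057 0.0148] tare [ 0.5103 -0.0474] tare seen [ 0.5101 -0.0448  0.044 ]
pan seen top: left/right [0.6125 0.0606 0.046 ] [ 0.6112 -0.0327  0.046 ]
ball top(collar) [0.5786 0.0119 0.1   ] scene collar [0.5758 0.0142 0.1   ]
ball widest silhouette top L/R [0.5781 0.0455 0.066 ] [ 0.5773 -0.0214  0.066 ] bottom [0.5442 0.0131 0.066 ]
tare scene [ 0.5035 -0.0398  0.044 ]
reel [0.6005 0.1282 0.039 ] peg [ 0.6136 -0.0911  0.01  ] brush [0.5058 0.1005 0.023 ]
```

>>> carry_out([
  {"travel":[1.2,3.15,0],"yaw":-1.15,"hand":4},
  {"travel":[1.2,3.15,0],"yaw":-1.15,"hand":4},
  {"travel":[1.2,3.15,0],"yaw":-1.15,"hand":4},
  {"travel":[1.2,3.15,0],"yaw":-1.15,"hand":4},
  {"travel":[1.2,3.15,0],"yaw":-1.15,"hand":4},
  {"travel":[1.2,3.15,0],"yaw":-1.15,"hand":4},
  {"travel":[1.2,3.15,0],"yaw":-1.15,"hand":4},
  {"travel":[1.2,3.15,0],"yaw":-1.15,"hand":4},
  {"travel":[1.2,3.15,0],"yaw":-1.15,"hand":4},
  {"travel":[1.2,3.15,0],"yaw":-1.15,"hand":4},
  {"travel":[1.2,3.15,0],"yaw":-1.15,"hand":4},
  {"travel":[1.2,3.15,0],"yaw":-1.15,"hand":4},
  {"travel":[1.2,3.15,0],"yaw":-1.15,"hand":4},
  {"travel":[1.2,3.15,0],"yaw":-1.15,"hand":4},
  {"travel":[1.2,3.15,0],"yaw":-1.15,"hand":4},
  {"travel":[1.2,3.15,0],"yaw":-1.15,"hand":4},
  {"travel":[1.2,3.15,0],"yaw":-1.15,"hand":4},
  {"travel":[1.2,3.15,0],"yaw":-1.15,"hand":4},
  {"travel":[1.2,3.15,0],"yaw":-1.15,"hand":4},
  {"travel":[1.2,3.15,0],"yaw":-1.15,"hand":4},
])

```text
time: 2.2
tool_pos: [0.5036, 0.01, 0.192]
tcp_rot: [3.142, -0.002, 0.0]
force: [1.1, -0.6, -0.0]
finger_gap: 0.0401
```

>>> carry_out([
  {"travel":[0.2,0.1,-2],"yaw":0,"hand":4},
  {"travel":[0.2,0.1,-2],"yaw":0,"hand":4},
  {"travel":[0.2,0,-2],"yaw":0,"hand":4},
  {"travel":[0,0,-2],"yaw":0,"hand":4},
  {"travel":[0,0,-2],"yaw":0,"hand":4},
  {"travel":[0,0,-1.5],"yaw":0,"hand":4},
  {"travel":[0,0,-1.2],"yaw":0,"hand":4},
  {"travel":[0,0,-0.7],"yaw":0,"hand":4},
  {"travel":[0,0,-0.4],"yaw":0,"hand":4},
  {"travel":[0,0,0],"yaw":0,"hand":4},
  {"travel":[0,0,0],"yaw":0,"hand":4},
])

```text
time: 3.3
tool_pos: [0.51, 0.0104, 0.0547]
tcp_rot: [3.141, -0.001, 0.002]
force: [0.7, -0.2, 0.6]
finger_gap: 0.0399
```

Run:
```python
from m import *
t,s=load()
f=lambda i,y,x:cv2.resize(i['color'][y:y+110,x:x+150],None,fx=5,fy=5,interpolation=2)
cv2.imwrite('pics/d1.png',cv2.vconcat([f(t,180,300)[:300*2//2+0:],f(s,150,300)[:300]]))
cv2.imwrite('pics/d1.png',cv2.resize(cv2.vconcat([f(t,190,300),f(s,140,300)]),(400,587)))
```

```text
(no output)
```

View pics/d1.png

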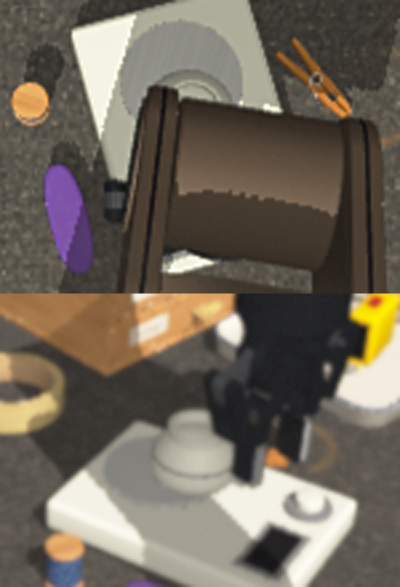

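The fingers stand in front of the ball on either side of its axis, clear of the button. Now a slow push.

>>> carry_out([
  {"travel":[0.3,0.1,-0.05],"yaw":0,"hand":4},
  {"travel":[0.3,0.1,0],"yaw":0,"hand":4},
  {"travel":[0.3,0,0],"yaw":0,"hand":4},
  {"travel":[0.3,0,0],"yaw":0,"hand":4},
  {"travel":[0.3,0,0],"yaw":0,"hand":4},
  {"travel":[0.3,0,0],"yaw":0,"hand":4},
  {"travel":[0.3,0,0],"yaw":0,"hand":4},
  {"travel":[0.2,0,0],"yaw":0,"hand":4},
  {"travel":[0.2,0,0],"yaw":0,"hand":4},
  {"travel":[0.2,0,0],"yaw":0,"hand":4},
  {"travel":[0.2,0,0],"yaw":0,"hand":4},
  {"travel":[0.2,0,0],"yaw":0,"hand":4},
  {"travel":[0.2,0.02,0],"yaw":0,"hand":4},
  {"travel":[0.2,0.02,0],"yaw":0,"hand":4},
  {"travel":[0.2,0.02,0],"yaw":0,"hand":4},
  {"travel":[0.2,0.02,0],"yaw":0,"hand":4},
  {"travel":[0.2,0.02,0],"yaw":0,"hand":4},
  {"travel":[0.2,0.02,0],"yaw":0,"hand":4},
  {"travel":[0.2,0.02,0],"yaw":0,"hand":4},
  {"travel":[0,0,0],"yaw":0,"hand":4},
])

```text
time: 5.4
tool_pos: [0.5547, 0.0139, 0.0536]
tcp_rot: [3.142, -0.001, 0.0]
force: [0.6, 0.1, 0.4]
finger_gap: 0.0402
```

Run:
```python
from m import *
s=snap('scene','s2.png')
cv2.imwrite('pics/d2.png',cv2.resize(s['color'][140:250,300:450],None,fx=4,fy=4,interpolation=2))
```

```text
(no output)
```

View pics/d2.png

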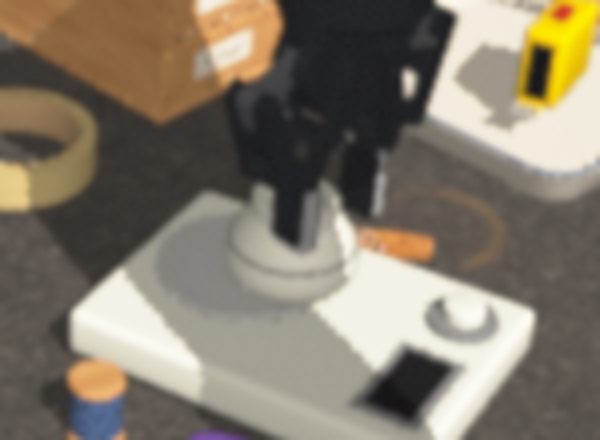

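Run:
```python
from m import *
s=vision.snapshot('scene')
a=lambda U,V:((U+.5)/4-.5+300,(V+.5)/4-.5+140)
T=s['world_from_camera'];o=T[:3,3]
for q in [(275,240),(300,250),(318,243)]:
    d=T[:3,:3]@np.linalg.solve(s['K'],[*a(*q),1]);
    for y in (.034,.045): print(q,y,o+d*(y-o[1])/d[1])
print(monitor.read_state()['tool_pos'])
for y in (.034,.045): print(proj(s,[.5657,y,.056]),(proj(s,[.5657,y,.056])-[300,140])*4)
```

```text
(275, 240) 0.034 [0.5701 0.034  0.087 ]
(275, 240) 0.045 [0.5607 0.045  0.0971]
(300, 250) 0.034 [0.5539 0.034  0.0897]
(300, 250) 0.045 [0.5449 0.045  0.0997]
(318, 243) 0.034 [0.5434 0.034  0.0995]
(318, 243) 0.045 [0.5346 0.045  0.1093]
[0.5544 0.0139 0.0535]
[368.8569 213.3183] [275.4276 293.2734]
[365.03   215.5271] [260.1202 302.1085]
```

Run:
```python
from m import *
s,t=vision.snapshot('scene'),vision.snapshot('top')
T=s['world_from_camera'];o=T[:3,3]
def at(u,v,y):
    d=T[:3,:3]@np.linalg.solve(s['K'],[u,v,1]);return o+d*(y-o[1])/d[1]
print('right tip now',at(393.4,193.5,-.006),at(393.4,193.5,-.015))
print('d1 left tip',at(393,210.7,.030),at(393,210.7,.04)); print('d1 right tip', at(409,201.5,-.01))
st=monitor.read_state();print(st['joints'],st['tool_pos'],st['finger_gap'])
c=s['color'];cv2.imwrite('pics/d3.png',cv2.resize(cv2.hconcat([c[150:220,345:410],t['color'][185:255,340:405]]),None,fx=6,fy=6,interpolation=2))
```

```text
right tip now [ 0.542  -0.006   0.0979] [ 0.5488 -0.015   0.0904]
d1 left tip [0.5112 0.03   0.0911] [0.5038 0.04   0.1002]
d1 right tip [ 0.5063 -0.01    0.0962]
[-0.1579  0.1811  1.9761  0.      0.9845  1.4135] [0.5543 0.0139 0.0535] 0.04026846961919624
```

View pics/d3.png

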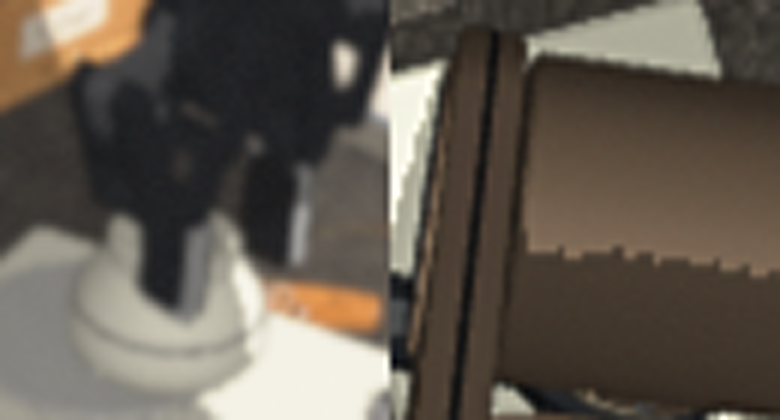

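The fingertips are about 30 mm higher than the TCP reading implies: they overlap the ball's shoulder at z≈0.088, and the ball has not moved. I'll back off and compare the tips open and shut.

>>> carry_out([
  {"travel":[-0.3,0,0],"yaw":0,"hand":4},
  {"travel":[-0.4,0,0],"yaw":0,"hand":4},
  {"travel":[-0.6,0,0],"yaw":0,"hand":4},
  {"travel":[-0.8,0,0],"yaw":0,"hand":4},
  {"travel":[-1,0,0],"yaw":0,"hand":4},
  {"travel":[-1,0,0],"yaw":0,"hand":4},
  {"travel":[-0.6,0,0],"yaw":0,"hand":4},
  {"travel":[0,0,0],"yaw":0,"hand":4},
])

```text
time: 6.4
tool_pos: [0.5063, 0.0141, 0.0534]
tcp_rot: [-3.141, 0.001, 0.001]
force: [0.3, 0.3, -0.3]
finger_gap: 0.0399
```

Run:
```python
from m import *
snap('scene','s4.png')
```

>>> carry_out([
  {"travel":[0,0,0],"yaw":0,"hand":0},
  {"travel":[0,0,0],"yaw":0,"hand":0},
  {"travel":[0,0,0],"yaw":0,"hand":0},
  {"travel":[0,0,0],"yaw":0,"hand":0},
  {"travel":[0,0,0],"yaw":0,"hand":0},
  {"travel":[0,0,0],"yaw":0,"hand":0},
])

```text
time: 7.05
tool_pos: [0.5074, 0.014, 0.0535]
tcp_rot: [-3.142, 0.001, 0.0]
force: [-1.0, 0.3, 0.0]
finger_gap: 0.0001
```

Run:
```python
from m import *
s=snap('scene','s5.png');p=monitor.read_state()['tool_pos']
a=cv2.imread('pics/s4.png');b=s['color'];
for z in (p[2],): print(p,proj(s,p),proj(s,p+[0,0,.03]), (proj(s,p)-[355,135])*4)
cv2.imwrite('pics/d5.png',cv2.resize(cv2.hconcat([a[135:245,355:445],b[135:245,355:445]]),None,fx=4,fy=4,interpolation=2))
```

```text
[0.5074 0.0139 0.0535] [397.9792 223.9392] [399.7024 211.5123] [171.9168 355.7567]
```

View pics/d5.png

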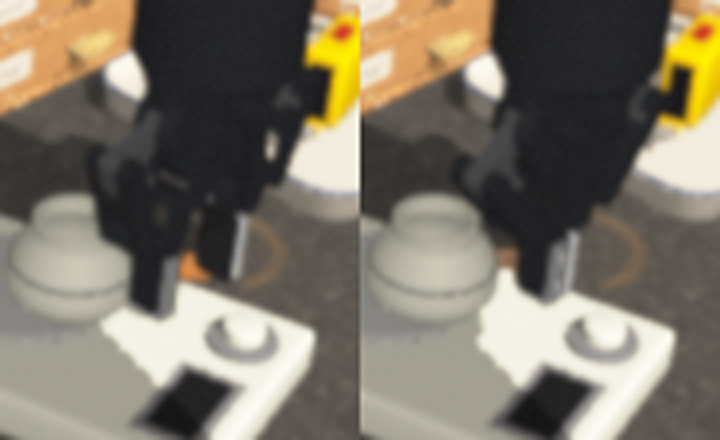

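The shut tips appear at crop (545,300), i.e. z≈0.083, while the reading says 0.0535. So the real tip is about 30 mm above the reported TCP. I'll open to 4 cm, go down 2.8 cm and check again.

>>> carry_out([
  {"travel":[0,0,0],"yaw":0,"hand":4},
  {"travel":[0,0,0],"yaw":0,"hand":4},
  {"travel":[0,0,0],"yaw":0,"hand":4},
  {"travel":[0,0,0],"yaw":0,"hand":4},
  {"travel":[0,0,-0.4],"yaw":0,"hand":4},
  {"travel":[0,0,-0.4],"yaw":0,"hand":4},
  {"travel":[0,0,-0.4],"yaw":0,"hand":4},
  {"travel":[0,0,-0.4],"yaw":0,"hand":4},
  {"travel":[0,0,-0.4],"yaw":0,"hand":4},
  {"travel":[0,0,-0.4],"yaw":0,"hand":4},
  {"travel":[0,0,-0.4],"yaw":0,"hand":4},
  {"travel":[0,0,0],"yaw":0,"hand":4},
])

```text
time: 8.3
tool_pos: [0.5068, 0.014, 0.0247]
tcp_rot: [-3.141, 0.001, 0.002]
force: [0.6, 1.1, -0.4]
finger_gap: 0.04
```

Run:
```python
from m import *
s=snap('scene','s6.png');p=monitor.read_state()['tool_pos']
a=cv2.imread('pics/s4.png');b=s['color'];
for z in (p[2],): print(p,proj(s,p),proj(s,p+[0,0,.03]), (proj(s,p)-[355,135])*4)
cv2.imwrite('pics/d6.png',cv2.resize(b[135:245,340:445],None,fx=5,fy=5,interpolation=2))
```

```text
[0.5071 0.014  0.0251] [396.5058 235.3321] [398.1694 223.3498] [166.023  401.3282]
```

View pics/d6.png

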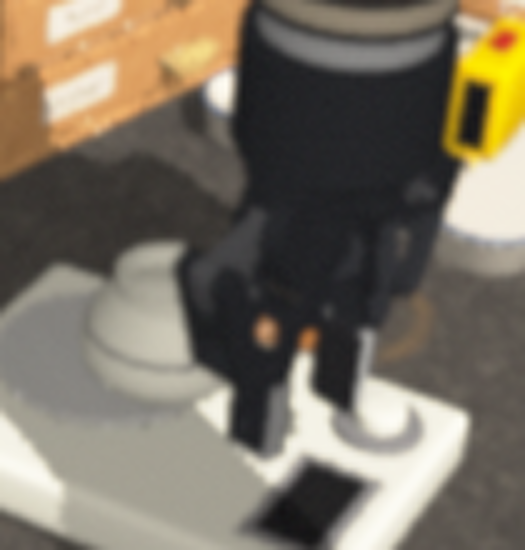

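The tips now stand at about z≈0.056, below the ball's widest line and clear of the housing. Pushing again.

>>> carry_out([
  {"travel":[0.3,0,0],"yaw":0,"hand":4},
  {"travel":[0.3,0,0],"yaw":0,"hand":4},
  {"travel":[0.3,0,0],"yaw":0,"hand":4},
  {"travel":[0.3,0,0],"yaw":0,"hand":4},
  {"travel":[0.3,0,0],"yaw":0,"hand":4},
  {"travel":[0.2,0,0],"yaw":0,"hand":4},
  {"travel":[0.2,0,0],"yaw":0,"hand":4},
  {"travel":[0.2,0,0],"yaw":0,"hand":4},
  {"travel":[0.2,0,0],"yaw":0,"hand":4},
  {"travel":[0.2,0,0],"yaw":0,"hand":4},
  {"travel":[0.2,0,0],"yaw":0,"hand":4},
  {"travel":[0.2,0,0],"yaw":0,"hand":4},
  {"travel":[0.2,0,0],"yaw":0,"hand":4},
  {"travel":[0.2,0,0],"yaw":0,"hand":4},
  {"travel":[0.2,0,0],"yaw":0,"hand":4},
  {"travel":[0.2,0,0],"yaw":0,"hand":4},
  {"travel":[0.2,0,0],"yaw":0,"hand":4},
  {"travel":[0.2,0,0],"yaw":0,"hand":4},
  {"travel":[0.2,0,0],"yaw":0,"hand":4},
  {"travel":[0,0,0],"yaw":0,"hand":4},
])

```text
time: 10.35
tool_pos: [0.5507, 0.0139, 0.0256]
tcp_rot: [-3.142, 0.001, -0.001]
force: [-1.4, -0.3, -0.1]
finger_gap: 0.0397
```

Run:
```python
from m import *
s=snap('scene','s7.png');t=snap('top','t7.png');t=t['color'];b=s['color']
cv2.imwrite('pics/d7.png',cv2.hconcat([cv2.resize(b[150:240,330:430],None,fx=4,fy=4,interpolation=2),cv2.resize(t[180:270,330:430],None,fx=4,fy=4,interpolation=2)]))
```

```text
(no output)
```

View pics/d7.png

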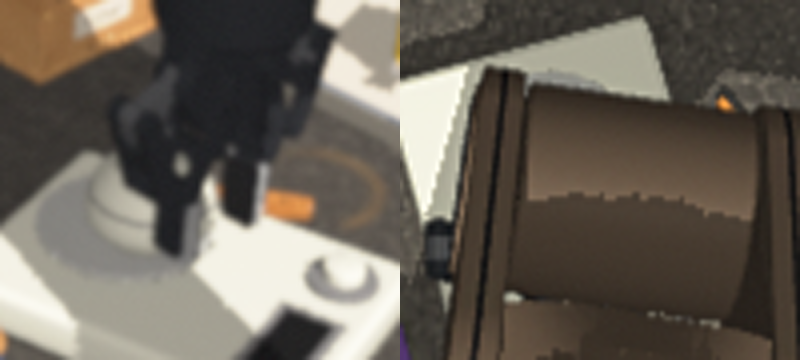

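The ball slides: its left silhouette is at x≈352 px against 357 before, roughly 12 mm, which fits contact at the predicted place. It stands upright. I'll push 1.4 cm more, then back off and look.

>>> carry_out([
  {"travel":[0.2,0,0],"yaw":0,"hand":4},
  {"travel":[0.2,0.02,0],"yaw":0,"hand":4},
  {"travel":[0.2,0.02,0],"yaw":0,"hand":4},
  {"travel":[0.2,0.02,0],"yaw":0,"hand":4},
  {"travel":[0.2,0.02,0],"yaw":0,"hand":4},
  {"travel":[0.2,0,0],"yaw":0,"hand":4},
  {"travel":[0.1,0,0],"yaw":0,"hand":4},
  {"travel":[0,0,0],"yaw":0,"hand":4},
  {"travel":[0,0,0],"yaw":0,"hand":4},
])

```text
time: 11.35
tool_pos: [0.5636, 0.0147, 0.0256]
tcp_rot: [3.142, -0.001, 0.001]
force: [0.1, -0.7, 0.5]
finger_gap: 0.0403
```

>>> carry_out([
  {"travel":[-0.3,0,0],"yaw":0,"hand":4},
  {"travel":[-0.5,0,0],"yaw":0,"hand":4},
  {"travel":[-1,0,0],"yaw":0,"hand":4},
  {"travel":[-1,0,0],"yaw":0,"hand":4},
  {"travel":[-1,0,0],"yaw":0,"hand":4},
  {"travel":[-1,0,0],"yaw":0,"hand":4},
  {"travel":[-0.6,0,1],"yaw":0,"hand":4},
  {"travel":[0,0,2],"yaw":0,"hand":4},
  {"travel":[0,0,3],"yaw":0,"hand":4},
  {"travel":[0,0,3],"yaw":0,"hand":4},
  {"travel":[0,-3,3],"yaw":0,"hand":0},
  {"travel":[0,-4,1],"yaw":0,"hand":0},
  {"travel":[0,-4,0],"yaw":0,"hand":0},
  {"travel":[0,-4,0],"yaw":0,"hand":0},
  {"travel":[0,-4,0],"yaw":0,"hand":0},
  {"travel":[0,0,0],"yaw":0,"hand":0},
])

```text
time: 12.95
tool_pos: [0.5093, -0.1795, 0.1568]
tcp_rot: [3.139, -0.009, 0.003]
force: [0.3, 0.7, -0.3]
finger_gap: 0.0001
```

Run:
```python
from m import *
s=snap('scene','s8.png');t=snap('top','t8.png');t=t['color'];b=s['color']
cv2.imwrite('pics/d8.png',cv2.hconcat([cv2.resize(b[175:235,330:380],None,fx=8,fy=8,interpolation=2),cv2.resize(t[185:245,340:390],None,fx=8,fy=8,interpolation=2)]))
```

```text
(no output)
```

View pics/d8.png

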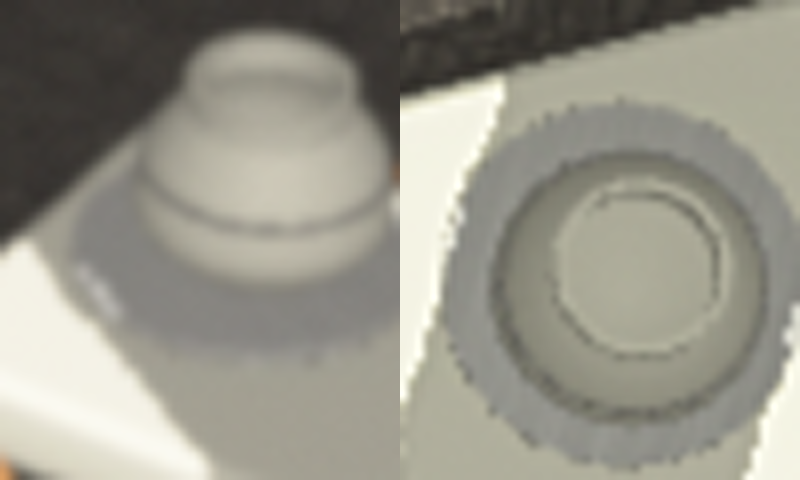

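The ball is upright and near the middle. In the top crop the pan spans columns 42–402 and rows 100–467, the ball's silhouette 92–368 and 150–422, and the collar is centred at (240,266). Computing the offset now.

Run:
```python
from m import *
t,s=load()
A=lambda U,V:((U+.5)/8-.5+340,(V+.5)/8-.5+185)
th=np.linspace(0,2*np.pi,72)
def circ(x,y,z,r): 
    q=np.array([proj(t,[x+r*np.cos(a),y+r*np.sin(a),z]) for a in th]);return np.r_[q.min(0),q.max(0)]
prof=[(.046,.016),(.056,.030),(.061,.033),(.066,.034),(.072,.0335),(.080,.030)]
def sil(x,y):
    q=np.array([circ(x,y,z,r) for z,r in prof]);return np.r_[q[:,:2].min(0),q[:,2:].max(0)]
def bb(l,tp,r,b): return np.r_[A(l,tp),A(r,b)]
fit=lambda f,m:least_squares(lambda p:f(*p)-m,[.6,.014],diff_step=1e-4)
P=fit(lambda x,y:circ(x,y,.046,.046),bb(42,100,402,467));B=fit(sil,bb(92,150,368,422));C=fit(lambda x,y:circ(x,y,.100,.021),bb(152,176,328,357))
for n,r in zip(('pan','ball sil','collar'),(P,B,C)): print(n,r.x,'res px',r.fun)
# scene: pan / ball prediction
S=lambda U,V:((U+.5)/8-.5+330,(V+.5)/8-.5+175)
print('scene collar',ray(s,*S(272,78),.100))
```

```text
pan [0.6065 0.0155] res px [-0.5635  0.1562  0.5625 -0.1608]
ball sil [0.6023 0.0155] res px [-0.2601 -0.4009  0.2574  0.3892]
collar [0.6019 0.016 ] res px [-0.2023  0.2597  0.2022 -0.2569]
scene collar [0.6007 0.0167 0.1   ]
```

The ball is about 4.5 mm short in x and good in y. One more nudge, to TCP x ≈ 0.568.

>>> carry_out([
  {"travel":[0,4,0],"yaw":0,"hand":4},
  {"travel":[0,4,0],"yaw":0,"hand":4},
  {"travel":[0,4,0],"yaw":0,"hand":4},
  {"travel":[0,4,0],"yaw":0,"hand":4},
  {"travel":[0,2.5,0],"yaw":0,"hand":4},
  {"travel":[0,0.9,0],"yaw":0,"hand":4},
  {"travel":[0,0,0],"yaw":0,"hand":4},
  {"travel":[0,0,-2.5],"yaw":0,"hand":4},
  {"travel":[0,0,-2.5],"yaw":0,"hand":4},
  {"travel":[0,0,-2.5],"yaw":0,"hand":4},
  {"travel":[0,0,-2],"yaw":0,"hand":4},
  {"travel":[0,0,-1.5],"yaw":0,"hand":4},
  {"travel":[0,0,-1],"yaw":0,"hand":4},
  {"travel":[0,0,-0.7],"yaw":0,"hand":4},
  {"travel":[0,0,-0.4],"yaw":0,"hand":4},
  {"travel":[0,0,0],"yaw":0,"hand":4},
  {"travel":[0,0,0],"yaw":0,"hand":4},
])

```text
time: 14.85
tool_pos: [0.51, 0.0186, 0.0252]
tcp_rot: [3.141, -0.001, 0.002]
force: [0.8, 0.2, -0.6]
finger_gap: 0.0399
```

>>> carry_out([
  {"travel":[0.3,-0.2,0],"yaw":0,"hand":4},
  {"travel":[0.4,-0.1,0],"yaw":0,"hand":4},
  {"travel":[0.4,0,0],"yaw":0,"hand":4},
  {"travel":[0.4,0,0],"yaw":0,"hand":4},
  {"travel":[0.4,0,0],"yaw":0,"hand":4},
  {"travel":[0.4,0,0],"yaw":0,"hand":4},
  {"travel":[0.4,0,0],"yaw":0,"hand":4},
  {"travel":[0.4,0,0],"yaw":0,"hand":4},
  {"travel":[0.4,0,0],"yaw":0,"hand":4},
  {"travel":[0.4,0,0],"yaw":0,"hand":4},
  {"travel":[0.4,0,0],"yaw":0,"hand":4},
  {"travel":[0.2,0,0],"yaw":0,"hand":4},
  {"travel":[0.2,0,0],"yaw":0,"hand":4},
  {"travel":[0.2,0,0],"yaw":0,"hand":4},
  {"travel":[0.2,0,0],"yaw":0,"hand":4},
  {"travel":[0.2,0,0],"yaw":0,"hand":4},
  {"travel":[0.2,0,0],"yaw":0,"hand":4},
  {"travel":[0.2,0,0],"yaw":0,"hand":4},
  {"travel":[0.1,0,0],"yaw":0,"hand":4},
  {"travel":[0,0,0],"yaw":0,"hand":4},
])

```text
time: 16.85
tool_pos: [0.5674, 0.0157, 0.0245]
tcp_rot: [-3.142, 0.001, 0.0]
force: [-0.8, -0.3, 0.1]
finger_gap: 0.0403
```

>>> carry_out([
  {"travel":[-0.3,0,0],"yaw":0,"hand":4},
  {"travel":[-0.5,0,0],"yaw":0,"hand":4},
  {"travel":[-1,0,0],"yaw":0,"hand":4},
  {"travel":[-1,0,0],"yaw":0,"hand":4},
  {"travel":[-1,0,0],"yaw":0,"hand":4},
  {"travel":[-1,0,0],"yaw":0,"hand":4},
  {"travel":[-1,0,1],"yaw":0,"hand":4},
  {"travel":[0,0,2],"yaw":0,"hand":4},
  {"travel":[0,0,3],"yaw":0,"hand":4},
  {"travel":[0,0,3],"yaw":0,"hand":4},
  {"travel":[0,-3,3],"yaw":0,"hand":0},
  {"travel":[0,-4,1],"yaw":0,"hand":0},
  {"travel":[0,-4,0],"yaw":0,"hand":0},
  {"travel":[0,-4,0],"yaw":0,"hand":0},
  {"travel":[0,-4,0],"yaw":0,"hand":0},
  {"travel":[0,0,0],"yaw":0,"hand":0},
])

```text
time: 18.45
tool_pos: [0.5088, -0.1783, 0.1548]
tcp_rot: [3.14, -0.009, 0.001]
force: [0.7, 0.5, -0.1]
finger_gap: -0.0
```

Run:
```python
from m import *
s=snap('scene','s9.png');t=snap('top','t9.png')
# shift of the ball since last look, by matching the collar patch in both views
for n,f8,s_,(x,y,w,h) in (('top','pics/t8.png',t,(357,205,26,28)),('scene','pics/s8.png',s,(346,178,34,34))):
    a=cv2.imread(f8);b=s_['color'];tm=a[y:y+h,x:x+w]
    R=cv2.matchTemplate(b[y-10:y+h+10,x-10:x+w+10],tm,cv2.TM_CCOEFF_NORMED);_,m,_,l=cv2.minMaxLoc(R)
    i,j=l[1],l[0];sub=lambda p,q,r:(p-r)/(2*(p-2*q+r))
    du=j-10+sub(R[i,j-1],R[i,j],R[i,j+1]);dv=i-10+sub(R[i-1,j],R[i,j],R[i+1,j])
    u,v=proj(s_,[.602,.0157,.09]);print(n,m,du,dv,(ray(s_,u+du,v+dv,.09)-ray(s_,u,v,.09))*1e3,'mm')
print(monitor.read_state()['tool_pos'])
cv2.imwrite('pics/d9.png',cv2.hconcat([cv2.resize(t['color'][185:245,340:390],None,fx=8,fy=8,interpolation=2),cv2.resize(t['color'][235:295,370:420],None,fx=8,fy=8,interpolation=2)]))
```

```text
top 0.9319704174995422 -0.45941046 -1.8629249 [3.5912 0.7661 0.    ] mm
scene 0.9870656728744507 -1.5771347 -0.62253225 [3.6463 0.7684 0.    ] mm
[ 0.5087 -0.1746  0.1543]
```

The ball is now at about (0.606, 0.016) against the pan centre (0.606, 0.015), and both cameras agree on the shift. Next is the button at about (0.5105, -0.046).

>>> carry_out([
  {"travel":[0,4,0],"yaw":0,"hand":0},
  {"travel":[0,4,0],"yaw":0,"hand":0},
  {"travel":[0.1,3,0],"yaw":0,"hand":0},
  {"travel":[0.1,1.8,0],"yaw":0,"hand":0},
  {"travel":[0,0.4,-1],"yaw":0,"hand":0},
  {"travel":[0,0,-2],"yaw":0,"hand":0},
  {"travel":[0,0,-2.5],"yaw":0,"hand":0},
  {"travel":[0,0,-2.5],"yaw":0,"hand":0},
  {"travel":[0,0,-2],"yaw":0,"hand":0},
  {"travel":[0,0,-1.2],"yaw":0,"hand":0},
  {"travel":[0,0,-0.6],"yaw":0,"hand":0},
  {"travel":[0,0,0],"yaw":0,"hand":0},
  {"travel":[0,0,0],"yaw":0,"hand":0},
])

```text
time: 19.85
tool_pos: [0.5121, -0.0425, 0.0374]
tcp_rot: [3.141, -0.001, 0.002]
force: [0.0, 0.4, 0.1]
finger_gap: 0.0001
```

>>> carry_out([
  {"travel":[-0.1,-0.35,0],"yaw":0,"hand":0},
  {"travel":[0,0,-0.4],"yaw":0,"hand":0},
  {"travel":[0,0,-0.4],"yaw":0,"hand":0},
  {"travel":[0,0,-0.4],"yaw":0,"hand":0},
  {"travel":[0,0,-0.2],"yaw":0,"hand":0},
  {"travel":[0,0,-0.2],"yaw":0,"hand":0},
  {"travel":[0,0,0],"yaw":0,"hand":0},
])

```text
time: 20.55
tool_pos: [0.5101, -0.0457, 0.0201]
tcp_rot: [-3.141, 0.001, 0.001]
force: [-0.3, 0.1, -0.4]
finger_gap: 0.0001
```

Run:
```python
from m import *
s=snap('scene','s10.png');t=snap('top','t10.png')
print(monitor.read_state()['tool_pos'])
cv2.imwrite('pics/d10.png',cv2.resize(s['color'][150:230,340:440],None,fx=7,fy=7,interpolation=2))
```

```text
[ 0.5104 -0.0458  0.0205]
```

View pics/d10.png

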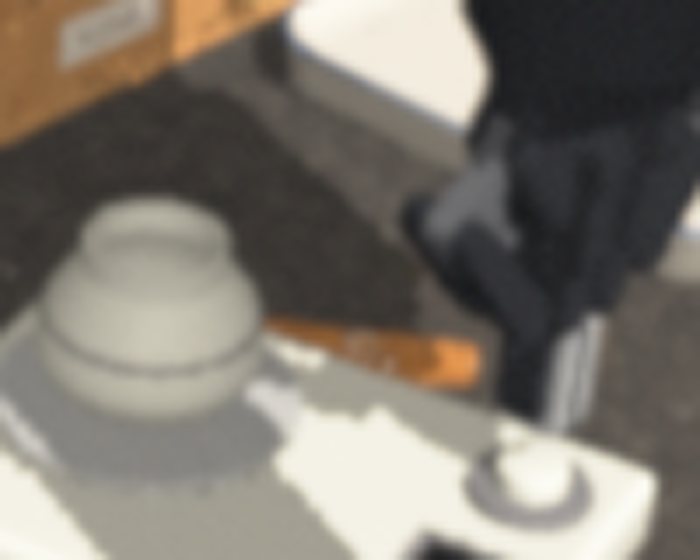

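The tip is at px (418,210.7), above the button cap at (417,216). Checking the geometry numerically.

Run:
```python
from m import *
s=vision.snapshot('scene');
print('pred button top',proj(s,[.5105,-.046,.044]),'collar',proj(s,[.5105,-.046,.036]))
for z in (.044,.05,.055,.06): print(z,proj(s,[.5104,-.0458,z]))
# button/collar geometry in the unobstructed first frames
a=cv2.imread('pics/s0.png') if False else cv2.imread('pics/scene0.png');g=cv2.cvtColor(a,6)
print(g[206:232,406:426])
t=cv2.cvtColor(cv2.imread('pics/t8.png'),6)
print(t[256:282:1,388:414])
```

```text
pred button top [415.5798 214.8011] collar [415.0643 217.9411]
0.044 [415.5567 214.863 ]
0.05 [415.9467 212.4875]
0.055 [416.2739 210.4944]
0.06 [416.6032 208.4888]
[[ 68  58  55  57  58  58  54  55  56  59  62  63  62  62  59  58  58  54
   55  54]
 [102  85  74  68  63  58  54  53  57  60  59  58  57  55  56  56  55  54
   54  54]
 [138 126 116  99  84  70  62  58  56  57  55  56  54  54  56  56  54  55
   54  55]
 [154 151 145 135 122 108  91  78  68  60  58  57  56  56  55  55  54  53
   56  53]
 [156 156 156 152 149 141 129 119 103  87  76  68  63  59  56  54  54  54
   53  53]
 [157 155 157 156 155 154 150 146 138 126 116 104  87  76  65  59  55  53
   53  51]
 [157 156 156 155 155 154 155 153 148 145 143 136 125 114  97  81  70  59
   55  53]
 [156 157 153 150 144 147 150 151 149 149 150 149 147 141 132 120 106  88
   76  65]
 [156 151 143 131 124 138 148 152 152 152 152 154 153 151 148 145 136 128
  118 103]
 [152 140 121 105 109 134 150 156 155 156 156 156 155 155 152 143 140 146
  146 137]
 [145 122 104  95 108 137 154 157 159 159 159 160 159 160 152 130 123 138
  149 153]

[... 3410 characters left out ...]
49 148 155
  206 242 246 243 242 242 242 242]
 [243 243 243 244 247 243 210 160 159 151 151 149 149 150 155 151 155 196
  244 246 244 242 242 242 242 242]
 [244 243 243 243 244 246 244 242 221 177 183 167 156 167 205 196 213 242
  246 244 242 242 243 243 244 246]
 [244 243 243 243 243 243 244 246 244 242 244 242 216 241 246 243 243 245
  244 243 244 246 247 248 250 254]
 [244 243 242 243 242 243 242 243 244 244 245 245 241 245 245 244 245 245
  247 248 250 254 254 252 238 189]
 [244 243 242 243 242 242 242 242 243 243 243 243 244 245 247 248 249 251
  254 253 242 187 170 153 126 101]
 [244 242 242 242 242 242 242 243 243 244 245 247 249 250 254 254 249 213
  187 161 130  93  83  88  79  80]]
```

The cap is under the tips with about a 10 mm gap. I'll descend gently and watch the force.

>>> carry_out([
  {"travel":[0,-0.1,-0.2],"yaw":0,"hand":0},
  {"travel":[0,0,-0.2],"yaw":0,"hand":0},
  {"travel":[0,0,-0.2],"yaw":0,"hand":0},
  {"travel":[0,0,-0.1],"yaw":0,"hand":0},
  {"travel":[0,0,0],"yaw":0,"hand":0},
  {"travel":[0,0,0],"yaw":0,"hand":0},
])

```text
time: 21.3
tool_pos: [0.5104, -0.0468, 0.0135]
tcp_rot: [-3.142, 0.001, 0.0]
force: [0.3, -0.4, 0.5]
finger_gap: -0.0004
```

>>> carry_out([
  {"travel":[0,0,-0.1],"yaw":0,"hand":0},
  {"travel":[0,0,-0.1],"yaw":0,"hand":0},
  {"travel":[0,0,0],"yaw":0,"hand":0},
])

```text
time: 21.6
tool_pos: [0.5103, -0.0467, 0.0114]
tcp_rot: [-3.141, 0.001, 0.0]
force: [-0.3, 0.5, -0.3]
finger_gap: 0.0005
```

>>> carry_out([
  {"travel":[0,0,-0.1],"yaw":0,"hand":0},
  {"travel":[0,0,-0.1],"yaw":0,"hand":0},
  {"travel":[0,0,0],"yaw":0,"hand":0},
])

```text
time: 21.9
tool_pos: [0.5102, -0.0467, 0.0093]
tcp_rot: [-3.141, 0.001, 0.001]
force: [0.4, -0.1, 0.3]
finger_gap: -0.0002
```

>>> carry_out([
  {"travel":[0,0,-0.1],"yaw":0,"hand":0},
  {"travel":[0,0,-0.1],"yaw":0,"hand":0},
  {"travel":[0,0,0],"yaw":0,"hand":0},
])

```text
time: 22.2
tool_pos: [0.5102, -0.0468, 0.0074]
tcp_rot: [-3.142, 0.001, 0.0]
force: [-0.2, -0.4, 0.3]
finger_gap: 0.0004
```

>>> carry_out([
  {"travel":[0,0,-0.1],"yaw":0,"hand":0},
  {"travel":[0,0,0],"yaw":0,"hand":0},
])

```text
time: 22.4
tool_pos: [0.5103, -0.0468, 0.0064]
tcp_rot: [-3.142, 0.001, 0.0]
force: [0.1, 0.2, 0.0]
finger_gap: -0.0003
```

>>> carry_out([
  {"travel":[0,0,-0.1],"yaw":0,"hand":0},
  {"travel":[0,0,0],"yaw":0,"hand":0},
])

```text
time: 22.6
tool_pos: [0.5103, -0.0468, 0.0054]
tcp_rot: [-3.142, 0.001, 0.0]
force: [-0.6, 0.4, 0.2]
finger_gap: -0.0002
```

No contact yet. I'll check the tip against the cap numerically.

Run:
```python
from m import *
s=snap('scene','s11.png');g=cv2.cvtColor(s['color'],6);p=cv2.cvtColor(cv2.imread('pics/s10.png'),6)
np.set_printoptions(linewidth=200)
print('s10');print(p[204:228,405:428]);print('now');print(g[204:228,405:428])
```

```text
s10
[[133 129 116  97  85  70  49  38  38  37  39  47  61  94 133 162 165 146 158 138 102  88  88]
 [108 104  95  88  83  68  48  40  38  38  38  46  66 102 137 164 158 144 158 133  97  87  87]
 [101  93  87  86  86  70  50  39  37  37  40  48  69 108 144 164 151 147 155 127  93  84  85]
 [126 114 102  98  93  76  58  43  38  36  37  49  70 112 147 166 145 145 146 118  94  87  85]
 [151 142 133 125 113  99  92  74  54  43  40  51  78 119 153 167 142 144 137 110  92  90  91]
 [157 156 154 149 140 137 141 131 108  81  63  65  93 129 158 167 140 134 121 100  90  91  93]
 [158 158 158 156 154 160 178 191 181 152 122 106 118 139 160 160 129 112 102  90  86  88  92]
 [158 157 157 157 158 167 201 225 225 208 183 161 152 155 160 145 113  97  90  86  85  88  92]
 [158 158 158 157 157 166 200 225 227 220 212 204 199 195 188 163 134 114  97  87  86  88  89]
 [160 158 156 155 150 149 170 204 210 207 218 226 228 227 224 214 198 173 143 124 107  95  93]
 [173 163 156 143 131 128 161 199 213 219 229 236 237 237 237 235 231 222 211 195 168 141 124]
 [211 183 156 130 110 125 181 223 233 236 239 240 2
[... 2769 characters left out ...]
9 219 176 155 158 191 229 240 241]
 [236 204 155 138 142 147 153 166 187 207 223 232 233 229 217 188 164 154 160 190 229 240 242]
 [239 227 194 154 143 146 149 154 164 175 190 198 196 188 175 163 156 157 169 203 232 241 245]
 [241 238 226 197 167 153 149 152 156 159 162 164 163 161 158 158 162 168 191 222 238 244 248]
 [241 240 238 230 216 194 173 165 163 161 161 162 163 162 166 170 177 193 219 235 242 247 249]
 [238 239 240 239 237 229 219 210 200 189 183 183 183 182 189 197 211 224 235 241 246 249 249]
 [219 225 234 239 240 240 238 236 232 226 222 220 220 219 223 228 235 238 241 245 248 249 247]
 [163 183 211 228 236 238 239 240 240 239 238 238 238 238 238 239 241 242 244 248 249 248 243]]
```

The tip still stands just above the cap and the cap is unpressed, so I continue in 1 mm steps.

>>> carry_out([
  {"travel":[0,0,-0.1],"yaw":0,"hand":0},
  {"travel":[0,0,-0.1],"yaw":0,"hand":0},
  {"travel":[0,0,0],"yaw":0,"hand":0},
])

```text
time: 22.95
tool_pos: [0.5105, -0.0468, 0.0037]
tcp_rot: [3.142, -0.001, 0.0]
force: [-0.6, -0.1, 2.1]
finger_gap: -0.0004
```

>>> carry_out([
  {"travel":[0,0,-0.1],"yaw":0,"hand":0},
  {"travel":[0,0,-0.1],"yaw":0,"hand":0},
  {"travel":[0,0,0],"yaw":0,"hand":0},
])

```text
time: 23.25
tool_pos: [0.5106, -0.0468, 0.0017]
tcp_rot: [3.142, -0.001, 0.0]
force: [-1.6, 0.0, 4.1]
finger_gap: 0.0001
```

>>> carry_out([
  {"travel":[0,0,-0.1],"yaw":0,"hand":0},
  {"travel":[0,0,0],"yaw":0,"hand":0},
])

```text
time: 23.45
tool_pos: [0.5105, -0.0468, 0.0008]
tcp_rot: [3.142, -0.001, 0.0]
force: [-0.0, 0.1, 4.5]
finger_gap: -0.0002
```

Contact came at about 0.0045, so the bottom should be at about 0.0005. I'll press until the force rises steeply.

>>> carry_out([
  {"travel":[0,0,-0.1],"yaw":0,"hand":0},
  {"travel":[0,0,0],"yaw":0,"hand":0},
])

```text
time: 23.65
tool_pos: [0.5105, -0.0468, 0.0006]
tcp_rot: [-3.142, 0.001, 0.001]
force: [-3.9, 1.2, 9.9]
finger_gap: 0.0007
```

>>> carry_out([
  {"travel":[0,0,-0.1],"yaw":0,"hand":0},
  {"travel":[0,0,0],"yaw":0,"hand":0},
])

```text
time: 23.85
tool_pos: [0.5106, -0.0468, 0.0005]
tcp_rot: [-3.141, 0.0, 0.002]
force: [-6.7, 1.5, 15.6]
finger_gap: -0.0001
```

The button is on its hard stop: the reading stays at 0.0005 while the force climbs to 16 N. Releasing straight up.

>>> carry_out([
  {"travel":[0,0,0.3],"yaw":0,"hand":0},
  {"travel":[0,0,0.4],"yaw":0,"hand":0},
  {"travel":[0,0,1],"yaw":0,"hand":0},
  {"travel":[0,0,2],"yaw":0,"hand":0},
  {"travel":[0,0,3],"yaw":0,"hand":0},
  {"travel":[0,0,3],"yaw":0,"hand":0},
  {"travel":[0,0,3],"yaw":0,"hand":0},
  {"travel":[0,-3,2],"yaw":0,"hand":0},
  {"travel":[0,-4,0],"yaw":0,"hand":0},
  {"travel":[0,-4,0],"yaw":0,"hand":0},
  {"travel":[0,-4,0],"yaw":0,"hand":0},
  {"travel":[0,-3,0],"yaw":0,"hand":0},
  {"travel":[0,0,0],"yaw":0,"hand":0},
  {"travel":[0,0,0],"yaw":0,"hand":0},
])

```text
time: 25.25
tool_pos: [0.5099, -0.2269, 0.1452]
tcp_rot: [-3.141, 0.003, 0.001]
force: [-1.0, 0.2, 0.5]
finger_gap: -0.0001
```

Run:
```python
from m import *
t,s=load()
for n,f,i in (('top','t9',t),('scene','s9',s)):
    a=cv2.cvtColor(cv2.imread(f'pics/{f}.png'),6).astype(int);b=cv2.cvtColor(i['color'],6).astype(int)
    for nm,p,r in (('ball',[.606,.016,.08],28),('button',[.5105,-.0468,.042],12)):
        u,v=np.int32(proj(i,p));d=abs(a-b)[v-r:v+r,u-r:u+r];print(n,nm,'mean diff',d.mean().round(2),'max',d.max())
# bystanders vs start
a=cv2.cvtColor(cv2.imread('pics/top0.png'),6).astype(int);b=cv2.cvtColor(t['color'],6).astype(int)
for nm,(u,v) in dict(reel=(311,228),brush=(326,272),peg=(418,219),soap=(220,263),scoop=(224,205),tape=(373,129)).items():
    d=abs(a-b)[v-15:v+15,u-15:u+15];print(nm,np.median(d),d.mean().round(1))
st=monitor.read_state();print(st['time'],st['force'],st['tool_pos'])
```

```text
top ball mean diff 7.76 max 82
top button mean diff 0.28 max 2
scene ball mean diff 5.41 max 84
scene button mean diff 0.5 max 17
reel 0.0 0.5
brush 1.0 7.8
peg 29.0 27.4
soap 0.0 0.4
scoop 0.0 0.5
tape 1.0 6.4
25.35 [-0.9212  0.7969 -0.2726] [ 0.5101 -0.2258  0.1452]
```

Run:
```python
from m import *
t,s=load()
e=lambda i:cv2.Canny(cv2.cvtColor(i,6),40,120).astype(np.float32)
def mt(a,b,x,y,w,h,edge=0):
    if edge:a,b=e(a),e(b)
    R=cv2.matchTemplate(b[y-6:y+h+6,x-6:x+w+6],a[y:y+h,x:x+w],cv2.TM_CCOEFF_NORMED);_,m,_,l=cv2.minMaxLoc(R);return round(m,3),l[0]-6,l[1]-6
r=lambda f:cv2.imread('pics/'+f)
print('ball top',mt(r('t9.png'),t['color'],356,203,26,28),'scene',mt(r('s9.png'),s['color'],344,177,34,34))
hs=lambda i:cv2.inRange(cv2.cvtColor(i,cv2.COLOR_BGR2HSV),(5,120,30),(18,255,255)).astype(np.float32)
for n,f,i,q in (('peg top','top0.png',t,(403,203,28,32)),('brush','top0.png',t,(315,250,22,44))):
    print(n,mt(r(f),i['color'],*q))
a,b=[hs(k)[200:238,400:436] for k in (r('top0.png'),t['color'])]
for k in(a,b):
    ys,xs=np.nonzero(k);print('peg mask',len(xs),xs.mean(),ys.mean())
```

```text
ball top (0.999, 0, 0) scene (0.997, 0, 0)
peg top (0.918, 0, 0)
brush (0.893, 0, 0)
peg mask 226 17.97345132743363 19.424778761061948
peg mask 240 18.054166666666667 19.433333333333334
```

The ball, peg and brush have not moved, and the button is back up. Handing in.

```bash
python3 -c "
from rig import ctrl
print(ctrl.close_job())"
```

```text
the job is handed in; nothing more can be done
None
```

The dosing ball now stands in the middle of the pan and the scale's button has been pressed fully down and let go. I handed the job in at about 25.5 s of the 51 s allowed.

- **Sliding the ball:** I slid it with the tips of the partly open fingers in two slow pushes. It was never gripped or lifted, and it stood upright in every picture I viewed.
- **Button:** It met a hard stop after about 4 mm. The force rose past 4 N to about 16 N with no further travel. In the last pictures it is back up and looks the same as before the press.
- **Final position:** The ball is within about 1.5 mm of the pan's centre, at roughly (0.606, 0.016) against (0.606, 0.015). Both cameras agreed on how far the last push moved it, and it did not shift during the press. The reel, peg, brush, soap and scoop had not moved in the last top view. The tape was only checked by a rough picture difference, which was small. Nothing was touching when I handed in.
- **What disagreed:** The real fingertips sit about 30–40 mm higher than the reported TCP height. The cameras showed it and contact with the button confirmed it. Because of this, my first push passed over the ball's shoulder without moving it. After that I went by the pictures and the force reading for height.

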